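# Clear the seal groove, then offer up the gear-case cover

### The arm

A 7-joint arm with a two-finger parallel gripper is mounted at the origin on the work surface. World frame = base frame: x ahead of the robot, y to its left, z up, the work surface at z = 0. Lengths are in m, angles in rad, forces in N, time in s.
With the tool pointing down it reaches from about 0.4 to 0.9 m from the base axis. Payload 5.5 kg.
Tool frame: the origin (TCP) lies midway between the tips of the shut fingers; the grasp point (between the pads) lies 19 mm behind it; z points along the fingers, y is the direction in which the jaws open and shut (so a half turn about z gives the same grasp; the last joint's range is limited). The gripper opens to 85 mm and grips with 20 to 120 N. Pads are 22 mm wide; open, the fingers measure 114 mm over their backs; the gripper's body (76 mm by 85 mm) begins 54 mm behind the grasp point. The pads swing forward as they close: fully open they stand 13 mm farther back than shut.
Start: joints at [-1.08, 0.501, -0.427, 1.55, 0.221, 1.138, -0.21], TCP at [0.147, 0.633, 0.231] pointing down, gripper open.
Joint ranges: [-2.88, 2.88], [-0.31, 2.03], [-1.54, 1.56], [0.2, 2.42], [-1.41, 4.55], [0.19, 2.02], [-2.57, 2.57]. Speed limits (rad/s): [2.57, 2.57, 3.14, 3.14, 3.14, 3.14, 3.14].

### API

Orientations are given as a 3x3 rotation matrix whose columns are the frame's x, y, z axes.
In Python, from plant import sense, grab_frame, get_calibration, finish_job gives the robot as it stands. The module is installed in compiled form; this text tells all that it offers.
- The arm moves only by the shell command python3 -m crank 'ROWS' [FORCE]. ROWS is JSON, a list of rows, each an object with "grip": the closure in counts, from 0 (fully open) to 255 (shut); "slide": the shift along the tool's x, y, z in m, a list of three; "turn": the turn, a rotation vector about the tool's x, y, z in rad, a list of three. In form: [{"grip": grip, "slide": [dx, dy, dz], "turn": [rx, ry, rz]}, ...]. A call has 1 to 8 rows; each row is the pose to reach, as a shift and turn from the pose commanded when the call began, along the tool's axes at that moment; what a row does not reach only later rows make up. A row lasts 1/12 s, in which the tool goes at most 41.7 mm and 7.16 degrees, less where a joint would pass 70% of its speed; a pose out of reach is approached as far as the arm can. A call with a gripper value outside its range is refused whole. The fingers move at their own pace and stop on an object; FORCE is the grip in N (left out, the last holds). Time passes only in rows, so rows that repeat a pose let the fingers close. It gives the time, the measured TCP pose, the force and the opening at its end, in the units of the state.
- sense(): the state, without advancing time (a new reading comes with each control period).
- grab_frame(name): name is "scene" or "top"; returns the picture (384x512x3 uint8, red, green, blue); there is no depth.
- get_calibration(name): a dict with "vertical_fov" (degrees; the focal length in pixels is half the picture's height over the tangent of half this angle, whatever the lens; pixels are square), "cx", "cy" (the principal point, pixels), "distortion" ([k1, k2, p1, p2, k3] as OpenCV has them; the pictures are not rectified), "camera_from_world" (4x4, takes a point from world to camera coordinates). Camera axes: x right, y up, looking along -z (the intrinsics and any distortion apply to the point x, -y, -z); pixel columns grow to the right and rows downward; lengths in m; the calibration is good to about 2 mm. A picture is of the moment at which its call begins. get_calibration takes no time and is no camera call.
- finish_job(): hands the job in, once; it reports no verdict.
The state is a dict: "time": time; "q": joint angles; "dq": joint speeds; "effort": joint torques, N m; "tcp_pos": TCP position; "tcp_rot": TCP orientation; "contact_force": force on the tool from outside, world axes, zero at the start; "moment": the same for the moment, N m; "finger_gap": opening from 0.0 (shut) to 1.0 (fully open).
Only numpy, scipy, OpenCV 4.12 (cv2) and the standard library are available. Lean on these libraries where they do the work, as an engineer would, in place of code of your own. Each camera call takes 0.05 s, during which the arm holds its last target. There are 200 camera calls.

### The job

The conveyor's gear case stands open: take the pick from the tool block and run its tip along the front stretch of the seal groove, down in the groove, slowly (about 3 cm a second) from the left corner to the right corner, then put the pick back in its hole. Then pick up the case's cover plate by its handle and hold it level about 15 mm above the case with all four of its screw holes over the threaded holes, so that I can start the screws; do not let the cover touch the case and leave everything else where it is. Finish while still holding the cover there, quite still: do not put it down or let go.

Things in the scene. Friction and masses are not known exactly. Their poses are not given: they have to be found in the camera images.
- pick_center (a point): Cleaning pick, upright in its hole in the tool block, 60 g: round wooden handle 16 mm in diameter, 70 mm long, a black collar (30 mm in diameter, 5 mm thick) at its foot, below it a thin steel shank (6 mm, the last 10 mm only 3 mm in diameter). This point: middle of the handle, 35 mm above the collar's top; z up along the handle (its turn about z means nothing).
- pick_tip (a point): Tip of the pick's shank, the lowest point of the pick, 90 mm straight below the middle of the handle (50 mm below the underside of the collar).
- block_hole (a point): Wooden tool block, fixed, 60 x 120 x 70 mm high. This point: centre of the mouth of the pick's hole (22 mm in diameter, through), level with the block's top, 35 mm off centre towards the block's -y end. The pick's collar rests on the block here, its tip 50 mm below. Two short hex keys stand in the other half, 55 mm and more away, up to 17 mm above the top.
- case_face (a point): Gear case of the jar conveyor, fixed: grey cast case 120 mm (x, front to back) x 150 mm (y) with a bare machined flange on top, open in the middle (54 x 84 mm, brass gear inside). This point: centre of the opening at the level of the flange's face, 110 mm above the bench. x points to the back (towards the conveyor), y to the left as the robot sees it, z up.
- motor_end (a point): Outer end of the drive motor, on its axis: the motor (86 mm in diameter) lies along the case's -y side and ends here; nowhere is it higher than 110 mm above the bench. Beyond the motor, to the right and far on the bench, stand two filled jars (85 mm in diameter, 118 mm high), 160 mm or more from anything handled; leave them alone.
- conveyor_front (a point): Point on the top of the conveyor's front side plate, 117 mm above the bench, 106 mm behind and 100 mm to the left of case_face; axes as case_face. The conveyor is 140 mm wide (from here to +x) and runs 400 mm to +y and 135 mm to -y of here; jars on its belt reach 226 mm above the bench, a guide rail along its far side 160 mm.
- groove_left (a point): Left end of the front stretch of the seal groove, on the groove's centre line, at the level of the flange face: 36 mm in front (-x) and 46 mm to the left (+y) of case_face. The groove is a dark channel 10 mm wide and 5 mm deep that runs round the opening; its front stretch, parallel to the case's front edge, is 112 mm long including the corners.
- groove_right (a point): Right end of the front stretch of the seal groove, at the same level: 36 mm in front and 46 mm to the right (-y) of case_face.
- thread0 (a point): Threaded hole (8 mm in diameter) in the flange of the case, centre of its mouth at the face: front left corner, -48 mm in x and +63 mm in y from case_face.
- thread1 (a point): Threaded hole (8 mm in diameter) in the flange of the case, centre of its mouth at the face: front right corner, -48 mm in x and -63 mm in y from case_face.
- thread2 (a point): Threaded hole (8 mm in diameter) in the flange of the case, centre of its mouth at the face: back right corner, +48 mm in x and -63 mm in y from case_face.
- thread3 (a point): Threaded hole (8 mm in diameter) in the flange of the case, centre of its mouth at the face: back left corner, +48 mm in x and +63 mm in y from case_face.
- cover_handle (a point): Cover of the gear case: bare aluminium plate 120 (x) x 150 (y) x 6 mm, about 0.3 kg, lying flat on the bench, handle up (the long narrow guard strip has no handle). This point: centre of the grip bar, over the plate's centre, 35 mm above its underside. Bar 12 mm wide (x), 70 long (y), 14 high, its top 42 mm above the underside, 22 mm free under it, on two end posts. z up.
- hole0 (a point): Screw hole of the cover plate (14 mm in diameter, through), centre at the plate's underside: -48 mm in x and +63 mm in y from the handle's centre, 35 mm below it. The hole pattern matches the case; the cover fits either way round (half a turn).
- hole1 (a point): Screw hole of the cover plate (14 mm in diameter, through), centre at the plate's underside: -48 mm in x and -63 mm in y from the handle's centre, 35 mm below it. The hole pattern matches the case; the cover fits either way round (half a turn).
- hole2 (a point): Screw hole of the cover plate (14 mm in diameter, through), centre at the plate's underside: +48 mm in x and -63 mm in y from the handle's centre, 35 mm below it. The hole pattern matches the case; the cover fits either way round (half a turn).
- hole3 (a point): Screw hole of the cover plate (14 mm in diameter, through), centre at the plate's underside: +48 mm in x and +63 mm in y from the handle's centre, 35 mm below it. The hole pattern matches the case; the cover fits either way round (half a turn).
- guard: Guard strip, aluminium angle 60 x 200 mm, 30 mm high along one edge, lying on the bench; leave alone. Origin at the centre of its underside, long side along its y. A round screw tin (28 mm high) and a flat-lying label roll (50 mm high) stand nearer the robot, to the left and right; leave them alone too.
Mind the look-alikes: they are no part of the job. Leave any pink look-alike of the part that bears pick_center alone. Leave any blue look-alike of the part that bears cover_handle alone.

How it is judged:
By the outcome, as a careful person would: the job done as asked, in the order asked, and still so for the second after the job is handed in, while the arm keeps its last pose, push and grip.
It also fails if it takes over 61 s, if anything falls off the work surface, if the arm or the gripper's body presses on something with over 40 N, if the wrist force passes 120 N, or if a joint passes its speed limit or range.

## Working session

There is one attempt and no reset: what is moved stays moved. The work goes in short steps, Python scripts to look and compute and a shell command to move; the robot and the scene stay as the last step left them, time stands still between calls to the robot, and variables do not carry over. Pictures are saved under pics/ and viewed, about 8 in all and at most 12, crops included, and the job is handed in when it is done.

```bash
mkdir -p pics; ls; cat > h.py <<'E'
import numpy as np, cv2
from plant import sense, grab_frame, get_calibration
def cam(n):
    c=get_calibration(n); f=192/np.tan(np.radians(c["vertical_fov"])/2)
    K=np.array([[f,0,c["cx"]],[0,f,c["cy"]],[0,0,1.]]); T=np.diag([1,-1,-1,1.])@np.array(c["camera_from_world"])
    return K,np.array(c["distortion"],float),T
def proj(n,P):
    K,D,T=cam(n); P=np.atleast_2d(np.array(P,float))
    return cv2.projectPoints(P,cv2.Rodrigues(T[:3,:3])[0],T[:3,3],K,D)[0][:,0]
def rays(n,uv):
    K,D,T=cam(n); u=cv2.undistortPoints(np.array(uv,float).reshape(-1,1,2),K,D)[:,0]
    d=np.c_[u,np.ones(len(u))]@T[:3,:3]; return -T[:3,:3].T@T[:3,3], d/np.linalg.norm(d,axis=1)[:,None]
def onz(n,uv,z):
    c,d=rays(n,uv); z=np.broadcast_to(z,len(d)); return c+d*((z-c[2])/d[:,2])[:,None]
def tri(uva,uvb):
    "midpoints and gaps of rays from scene and top"
    c1,d1=rays("scene",uva); c2,d2=rays("top",uvb); out=[]
    for a,b in zip(d1,d2):
        s=np.linalg.lstsq(np.c_[a,-b],c2-c1,rcond=None)[0]; p,q=c1+s[0]*a,c2+s[1]*b
        out.append(np.r_[(p+q)/2,np.linalg.norm(p-q)])
    return np.array(out)
E
python3 - <<'E'
from h import *
np.set_printoptions(precision=4,suppress=True)
for n in("scene","top"):
    I=grab_frame(n); np.save(f"pics/{n}0.npy",I); cv2.imwrite(f"pics/{n}0.png",cv2.resize(I[...,::-1],(800,600),interpolation=cv2.INTER_CUBIC))
    K,D,T=cam(n); print(n,K[0,0],K[:2,2],D,-T[:3,:3].T@T[:3,3],T[2,:3])
s=sense();print(s)
E
```

```text
pics
scene 437.9698106058747 [245.163  193.9826] [-0.0668  0.      0.      0.      0.    ] [ 1.2477 -0.4845  1.0784] [-0.5666  0.3444 -0.7486]
top 453.3192499466272 [254.3034 195.0477] [-0.029  0.     0.     0.     0.   ] [ 0.2318 -0.01    1.5706] [ 0.1961 -0.0077 -0.9806]
{'time': 0.1, 'q': array([-1.0798,  0.5017, -0.4268,  1.5513,  0.2208,  1.1383, -0.2103]), 'dq': array([-0.0018, -0.0024, -0.0014, -0.0017, -0.0004, -0.0007, -0.0004]), 'effort': array([ -0.0105, -57.0816,  -5.8378, -28.1749,   0.0107,   0.0056,
        -0.    ]), 'tcp_pos': array([0.1467, 0.6326, 0.2304]), 'tcp_rot': array([[-0.9742,  0.2258, -0.0004],
       [ 0.2258,  0.9742, -0.0017],
       [ 0.    , -0.0017, -1.    ]]), 'contact_force': array([0.2613, 0.2436, 0.9274]), 'moment': array([ 0.0177,  0.0104, -0.0035]), 'finger_gap': 0.9978102308247393}
```

View pics/scene0.png

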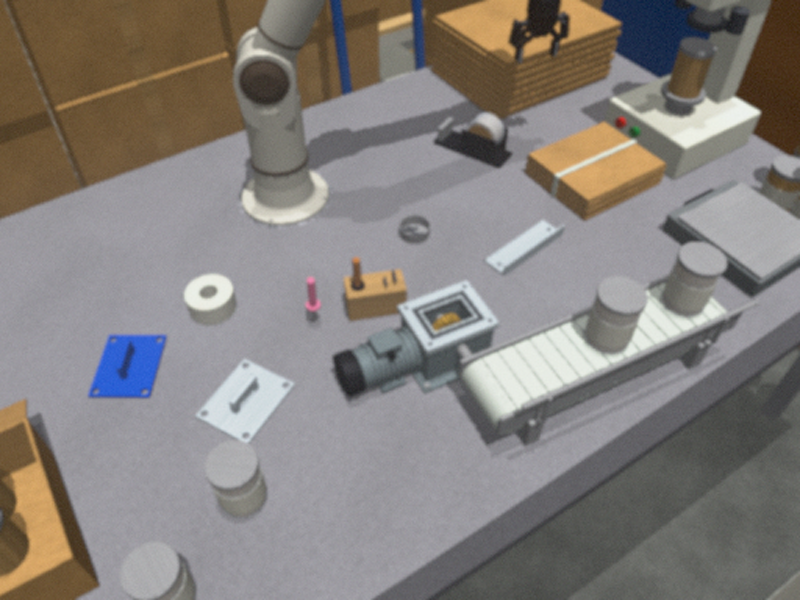

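View pics/top0.png

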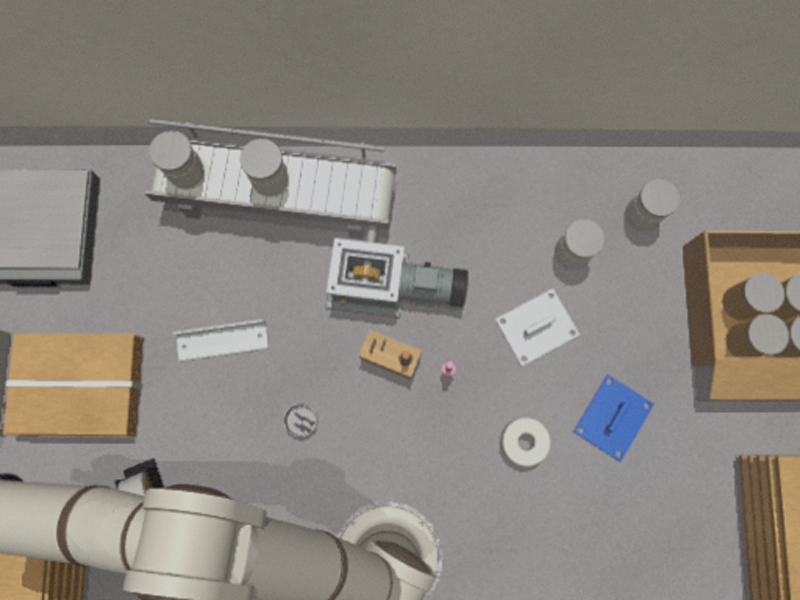

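The scene view shows the case at view pixel (448,330), the block with the pick at (357,280), the cover at (245,398), the pink decoy at (312,297) and the blue decoy at (128,365). The top view shows the case at (367,270), the pick at (406,358) and the cover at (538,327). I'll enlarge these areas to measure them.

```bash
python3 - <<'E'
from h import *
def crop(n,x,y,w,h,s):
    I=np.mean([np.load(f"pics/{n}0.npy").astype(float)],0).astype(np.uint8)[y:y+h,x:x+w,::-1]
    I=cv2.resize(I,None,fx=s,fy=s,interpolation=cv2.INTER_CUBIC)
    for k in range(0,w,10): cv2.putText(I,str(x+k),(k*s,8),0,.3,(0,0,255));cv2.line(I,(k*s,10),(k*s,14),(0,0,255))
    for k in range(0,h,10): cv2.putText(I,str(y+k),(0,k*s+4),0,.3,(0,0,255))
    return I
cv2.imwrite("pics/c1.png",crop("scene",212,160,114,85,7))
cv2.imwrite("pics/c2.png",crop("top",206,146,100,100,6))
cv2.imwrite("pics/c3.png",np.hstack([crop("scene",122,225,70,60,5),crop("top",312,180,70,60,5)]))
E
```

```text
(no output)
```

View pics/c1.png

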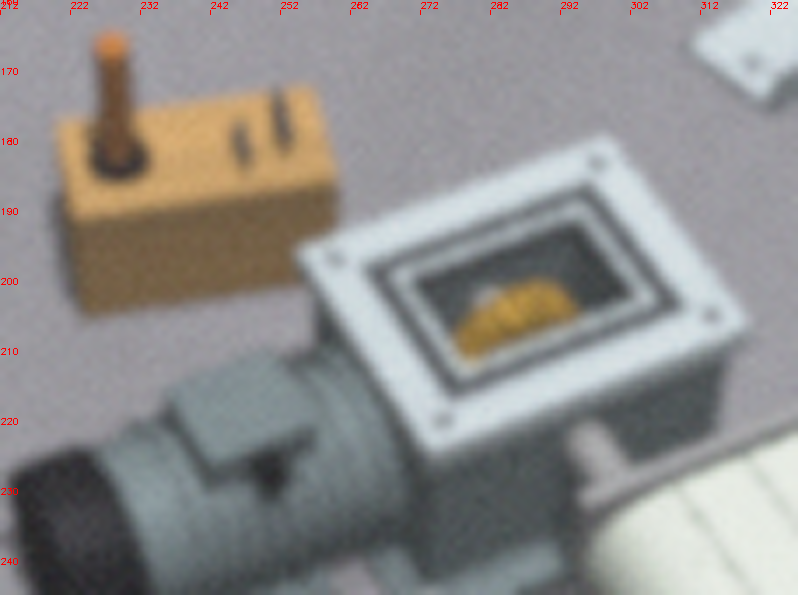

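View pics/c2.png

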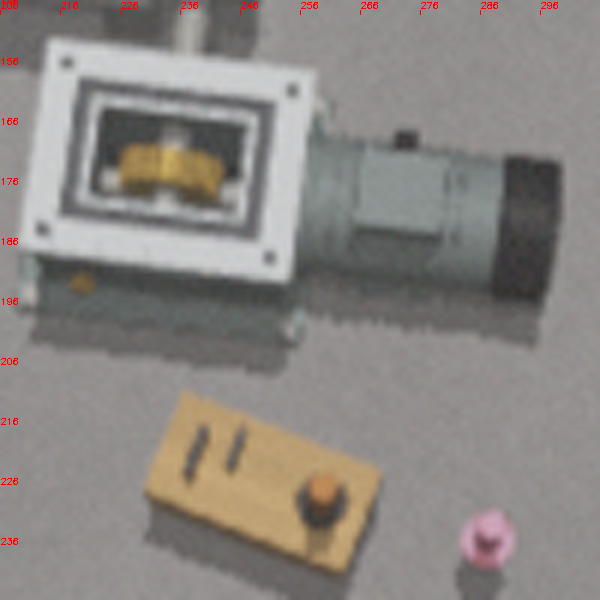

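View pics/c3.png

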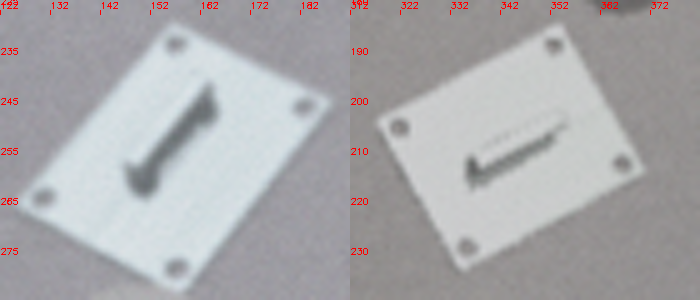

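The crops show the four threads and holes, the pick and its collar clearly in both views. Next I refine them and fit the poses.

```bash
cat > fit.py <<'E'
from h import *
from scipy.optimize import least_squares
from scipy.spatial.transform import Rotation as R
np.set_printoptions(precision=4,suppress=True)
def refine(n,uv,r=3,tag="0"):
    I=cv2.GaussianBlur(np.load(f"pics/{n}{tag}.npy").mean(2),(0,0),.6); out=[]
    for u,v in uv:
        for _ in range(6):
            a,b=int(round(u)),int(round(v)); W=I[b-r:b+r+1,a-r:a+r+1]; yy,xx=np.mgrid[b-r:b+r+1,a-r:a+r+1]
            w=np.clip(np.percentile(W,60)-W,0,None); u,v=(w*xx).sum()/w.sum(),(w*yy).sum()/w.sum()
        out.append((u,v))
    return np.array(out)
nat=lambda c,x0,y0,s:np.array([x0,y0])+(np.array(c,float)+.5)/s-.5
pat=np.array([[-48,63,0],[-48,-63,0],[48,-63,0],[48,63,0]])/1000
def fit(S,T,x0):
    def f(p):
        P=R.from_euler("z",p[3]).apply(pat)+p[:3]
        return np.r_[(proj("scene",P)-S).ravel(),(proj("top",P)-T).ravel()]
    r=least_squares(f,x0); return r.x,r.fun.reshape(2,4,2)
E
python3 - <<'E'
from fit import *
cs=nat([(598,163),(336,260),(442,421),(711,315)],212,160,7); ct=nat([(42,230),(269,258),(292,90),(67,62)],206,146,6)
hs=nat([(304,107),(176,268),(42,197),(176,44)],122,225,5); ht=nat([(49,128),(205,46),(273,163),(116,247)],312,180,5)
# B-C is the long side; order as pattern: 0,1 long side -> hole0=left... choose 1=A..: (A,D) long side near robot
hs=hs[[0,1,2,3]];
o=[3,2,1,0]
for nm,s,t in(("case",cs,ct),("cover",hs,ht)):
    s2,t2=refine("scene",s),refine("top",t)
    print(nm,np.abs(s2-s).max(),np.abs(t2-t).max()); print(tri(s2,t2))
    s,t=s2,t2
    if nm=="cover": s,t=s[[0,3,2,1]],t[[0,3,2,1]]
    best=min((fit(s,t,[*onz("top",t,.05).mean(0),y]) if nm=="case" else fit(s,t,[*onz("top",t,.05).mean(0),y]) for y in(-1.5,0,1.5,3)),key=lambda r:(r[1]**2).sum())
    s_,t_=s[[1,2,3,0]],t[[1,2,3,0]]
    b2=min((fit(s_,t_,[*onz("top",t,.05).mean(0),y]) for y in(-1.5,0,1.5,3)),key=lambda r:(r[1]**2).sum())
    b=min(best,b2,key=lambda r:(r[1]**2).sum()); print("pose",b[0],"deg",np.degrees(b[0][3]),"rms px",(b[1]**2).mean()**.5); print(b[1].mean(1))
ps=nat([(111,45),(119,158)],212,160,7); pt=nat([(322,487),(322,502)],206,146,6)
print("pick top, collar",tri(ps,pt)); print(onz("scene",ps,[.145,.075]),onz("top",pt,[.145,.075]))
bs=nat([(58,124),(78,216),(336,182),(316,88)],212,160,7);print("block corners scene z70",onz("scene",bs,.07))
bt=nat([(380,470),(342,572),(186,393),(146,492)],206,146,6);print("top",onz("top",bt,.07))
E
```

```text
case 10.06884942550721 6.537907129780507
[[ 0.5645  0.1136  0.0813  0.0074]
 [ 0.5222 -0.0156  0.094   0.0199]
 [ 0.6362 -0.0108  0.0525  0.022 ]
 [ 0.6552  0.0982  0.0669  0.0119]]
pose [ 0.5942  0.0457  0.0739 -0.1806] deg -10.34750520173606 rms px 3.4325488231065666
[[ 1.3257 -0.1968]
 [ 1.3934  0.5542]]
cover 7.985516092828618 6.4390804762162475
[[ 0.5112 -0.2399 -0.0139  0.0027]
 [ 0.5856 -0.3695  0.0308  0.0041]
 [ 0.4873 -0.4254  0.022   0.0146]
 [ 0.4041 -0.2915  0.0153  0.0096]]
pose [ 0.4984 -0.3323  0.0164  0.484 ] deg 27.72874598116897 rms px 3.9129452700483305
[[-0.6899 -0.3658]
 [-0.4099 -0.7413]]
pick top, collar [[ 0.4148 -0.0379  0.1428  0.0012]
 [ 0.4157 -0.0387  0.0724  0.    ]]
[[ 0.4165 -0.0395  0.145 ]
 [ 0.4179 -0.0398  0.075 ]] [[ 0.4147 -0.0373  0.145 ]
 [ 0.4154 -0.0387  0.075 ]]
block corners scene z70 [[ 0.3803 -0.05    0.07  ]
 [ 0.434  -0.0709  0.07  ]
 [ 0.4795  0.036   0.07  ]
 [ 0.4255  0.0608  0.07  ]]
top [[ 0.434  -0.071   0.07  ]
 [ 0.3772 -0.0499  0.07  ]
 [ 0.4768  0.0373  0.07  ]
 [ 0.4211  0.0589  0.07  ]]
```

```bash
cat >> fit.py <<'E'
def refine(n,uv,r=2,tag="0"):
    I=np.load(f"pics/{n}{tag}.npy").mean(2).astype(np.float32); I=cv2.GaussianBlur(I,(0,0),.5)
    H=cv2.morphologyEx(I,cv2.MORPH_BLACKHAT,np.ones((7,7),np.uint8)); out=[]
    for u,v in uv:
        for _ in range(3):
            yy,xx=np.mgrid[0:384,0:512]; w=H*np.exp(-((xx-u)**2+(yy-v)**2)/(2*1.5**2)); u2,v2=(w*xx).sum()/w.sum(),(w*yy).sum()/w.sum(); u,v=u2,v2
        out.append((u,v))
    return np.array(out)
E
python3 - <<'E'
from fit import *
cs=nat([(598,163),(336,260),(442,421),(711,315)],212,160,7); ct=nat([(42,230),(269,258),(292,90),(67,62)],206,146,6)
hs=nat([(304,107),(176,268),(42,197),(176,44)],122,225,5); ht=nat([(49,128),(205,46),(273,163),(116,247)],312,180,5)
for nm,s,t,y in(("case",cs,ct,-.1),("cover",hs[[1,0,3,2]],ht[[1,0,3,2]],-2.66 )):
  for k in(0,1):
    if k: 
        s2,t2=refine("scene",s),refine("top",t); print("shift",np.abs(s2-s).max(),np.abs(t2-t).max()); s,t=s2,t2
    print(nm,tri(s,t))
    b=min((fit(s,t,[*onz("top",t,.05).mean(0),q]) for q in(-2.6,-1,0.5,2)),key=lambda r:(r[1]**2).sum())
    print("pose",b[0],"deg",np.degrees(b[0][3]),"rms",(b[1]**2).mean()**.5); print(b[1].mean(1))
E
```

```text
case [[ 0.5612  0.1167  0.1084  0.0007]
 [ 0.5459 -0.0086  0.1086  0.0002]
 [ 0.6413 -0.0209  0.1096  0.0001]
 [ 0.6565  0.1042  0.1096  0.0007]]
pose [ 0.6012  0.0479  0.1091 -0.1236] deg -7.082969315121986 rms 0.09685366092715861
[[-0.0058 -0.0016]
 [-0.0049  0.0011]]
shift 1.2795356050920077 0.20542142620797676
case [[ 0.5618  0.1155  0.1044  0.0021]
 [ 0.5469 -0.008   0.1086  0.0014]
 [ 0.6404 -0.0198  0.1129  0.002 ]
 [ 0.6556  0.1035  0.1102  0.0017]]
pose [ 0.6011  0.0479  0.1088 -0.121 ] deg -6.930180411018416 rms 0.5459368119761311
[[ 0.0174  0.0218]
 [-0.0338  0.0763]]
cover [[ 0.5689 -0.3696  0.0081  0.0006]
 [ 0.5094 -0.258   0.0072  0.0003]
 [ 0.4256 -0.3027  0.0075  0.0006]
 [ 0.4849 -0.4149  0.009   0.0012]]
pose [ 0.4972 -0.3364  0.0079 -2.6541] deg -152.06877947864325 rms 0.14874199320666523
[[ 0.0526 -0.0068]
 [ 0.0615  0.0191]]
shift 0.5957386916449536 0.3398901630170599
cover [[ 0.5689 -0.3691  0.0086  0.0005]
 [ 0.5097 -0.2589  0.0084  0.0009]
 [ 0.4261 -0.3035  0.0065  0.0008]
 [ 0.4849 -0.4137  0.0077  0.0005]]
pose [ 0.4973 -0.3363  0.0076 -2.6508] deg -151.87724186857707 rms 0.21869465777861943
[[0.1015 0.0099]
 [0.0933 0.0738]]
```

```bash
cat > go.py <<'E'
import sys; from fit import *
def go(p,head,f=None):
    s=sense(); h=np.radians(head); y=np.array([np.cos(h),np.sin(h),0]); z=np.array([0,0,-1.]); Rt=np.c_[np.cross(y,z),y,z]
    R0=s["tcp_rot"]; d=np.array(p)-s["tcp_pos"]
    print("t",round(s["time"],2),"tcp",s["tcp_pos"],"slide",R0.T@d,"turn",R.from_matrix(R0.T@Rt).as_rotvec(),"F",s["contact_force"],"gap",round(s["finger_gap"],3),"q7",s["q"][6])
a=[float(v) for v in sys.argv[1:]]
if len(a)>=4: go(a[:3],a[3])
E
python3 go.py 0.4155 -0.0385 0.25 82.92
```

```text
t 0.1 tcp [0.1467 0.6326 0.2304] slide [-0.4134 -0.5931 -0.0186] turn [-0.0017 -0.0001 -0.1042] F [0.2613 0.2436 0.9274] gap 0.998 q7 -0.2103400800928012
```

```bash
python3 -m crank '[{"grip":0,"slide":[-0.02,-0.028,-0.003],"turn":[0,0,-0.02]},{"grip":0,"slide":[-0.04,-0.056,-0.005],"turn":[0,0,-0.04]},{"grip":0,"slide":[-0.06,-0.085,-0.01],"turn":[0,0,-0.06]},{"grip":0,"slide":[-0.08,-0.115,-0.012],"turn":[0,0,-0.08]},{"grip":0,"slide":[-0.1,-0.145,-0.014],"turn":[0,0,-0.1]},{"grip":0,"slide":[-0.12,-0.172,-0.016],"turn":[0,0,-0.104]},{"grip":0,"slide":[-0.14,-0.2,-0.018],"turn":[0,0,-0.104]},{"grip":0,"slide":[-0.16,-0.23,-0.019],"turn":[0,0,-0.104]}]' 60 | tail -c 600; python3 go.py 0.4155 -0.0385 0.25 82.92
```

```text
time: 0.77
tcp_pos: [0.251, 0.3715, 0.2503]
tcp_rot: [[-0.992, 0.123, -0.0], [0.123, 0.992, 0.0], [0.0, 0.0, -1.0]]
contact_force: [1.0, 0.3, -0.1]
finger_gap: 0.999
t 0.77 tcp [0.251  0.3715 0.2503] slide [-0.2138 -0.3866  0.0002] turn [ 0.0002 -0.0001 -0.0001] F [ 1.0021  0.3062 -0.1151] gap 0.999 q7 0.36639619691734415
```

```bash
python3 -m crank '[{"grip":0,"slide":[-0.018,-0.032,0],"turn":[0,0,0]},{"grip":0,"slide":[-0.036,-0.064,0],"turn":[0,0,0]},{"grip":0,"slide":[-0.054,-0.096,0],"turn":[0,0,0]},{"grip":0,"slide":[-0.072,-0.128,0],"turn":[0,0,0]},{"grip":0,"slide":[-0.09,-0.16,0],"turn":[0,0,0]},{"grip":0,"slide":[-0.108,-0.192,0],"turn":[0,0,0]},{"grip":0,"slide":[-0.126,-0.224,0],"turn":[0,0,0]},{"grip":0,"slide":[-0.142,-0.256,0],"turn":[0,0,0]}]' >/dev/null; python3 -m crank '[{"grip":0,"slide":[-0.018,-0.032,0],"turn":[0,0,0]},{"grip":0,"slide":[-0.036,-0.064,0],"turn":[0,0,0]},{"grip":0,"slide":[-0.05,-0.092,0],"turn":[0,0,0]},{"grip":0,"slide":[-0.062,-0.115,0],"turn":[0,0,0]},{"grip":0,"slide":[-0.072,-0.13,0],"turn":[0,0,0]},{"grip":0,"slide":[-0.072,-0.13,0],"turn":[0,0,0]}]' >/dev/null;  python3 go.py 0.4155 -0.0385 0.099 82.92
```

```text
t 1.93 tcp [ 0.4163 -0.0402  0.2502] slide [0.0011 0.0018 0.1512] turn [-0.0013  0.0007 -0.0058] F [0.6529 0.3567 0.2619] gap 1.002 q7 1.4763892169243327
```

```bash
python3 -m crank '[{"grip":0,"slide":[0,0.001,0.025],"turn":[-0.001,0,-0.006]},{"grip":0,"slide":[0.001,0.0018,0.05],"turn":[-0.001,0,-0.006]},{"grip":0,"slide":[0.001,0.0018,0.075],"turn":[-0.001,0,-0.006]},{"grip":0,"slide":[0.001,0.0018,0.1],"turn":[-0.001,0,-0.006]},{"grip":0,"slide":[0.001,0.0018,0.122],"turn":[-0.001,0,-0.006]},{"grip":0,"slide":[0.001,0.0018,0.14],"turn":[-0.001,0,-0.006]},{"grip":0,"slide":[0.001,0.0018,0.151],"turn":[-0.001,0,-0.006]},{"grip":0,"slide":[0.001,0.0018,0.151],"turn":[-0.001,0,-0.006]}]' >/dev/null;  python3 go.py 0.4155 -0.0385 0.099 82.92; python3 - <<'E'
from h import *
L=[]
for n,(x,y) in(("scene",(190,130)),("top",(206,176))):
    I=grab_frame(n); np.save(f"pics/{n}1.npy",I); L.append(cv2.resize(I[y:y+100,x:x+80,::-1],None,fx=5,fy=5,interpolation=cv2.INTER_CUBIC))
cv2.imwrite("pics/p1.png",np.hstack(L))
E
```

```text
t 2.6 tcp [ 0.4121 -0.0336  0.097 ] slide [-0.0039 -0.0044 -0.002 ] turn [ 0.0006 -0.0055  0.0068] F [-0.1421 -0.1219 -0.005 ] gap 1.001 q7 1.5314988262621831
```

View pics/p1.png

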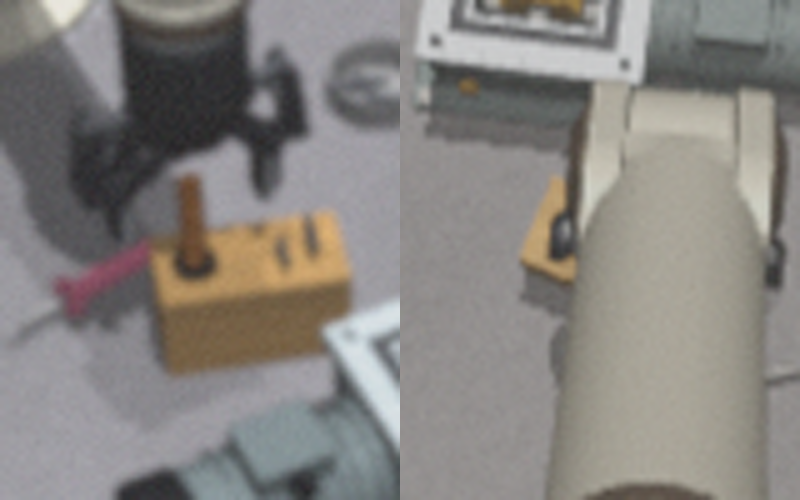

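The pink look-alike now lies tipped over at crop pixels (20–150, 240–330). I'll work out why before moving again.

```bash
python3 - <<'E'
from fit import *
# pink, before: scene view px & top c2
ps=np.array([[311,281],[313,307]])*.64-.2; pt=nat([(487,533),(487,540)],206,146,6)
print("pink before top/collar",tri(ps,pt))
s=sense(); print(s["q"],s["contact_force"])
c=lambda p,n,o:np.round((proj(n,p)-o+.5)*5-.5)
t=s["tcp_pos"]; Rt=s["tcp_rot"]
P=[t, t-Rt[:,2]*.013+Rt[:,1]*.045, t-Rt[:,2]*.013-Rt[:,1]*.045,[.4155,-.0385,.145],[.4155,-.0385,.075]]
print("scene crop px",c(P,"scene",[190,130])); 
# pink now: ends in scene crop (150,243) handle end,(70,295) collar,(5,340) tip
u=nat([(150,243),(70,295),(10,338)],190,130,5); print("pink now z~.015",onz("scene",u,.015))
for n in("scene","top"):
    d=cv2.absdiff(np.load(f"pics/{n}0.npy"),np.load(f"pics/{n}1.npy"))
E
```

```text
pink before top/collar [[ 0.3937 -0.1273  0.1159  0.0019]
 [ 0.3976 -0.1326  0.0463  0.0014]]
[-0.1046  0.2653  0.1375  2.2363 -0.0618  0.6447  1.5313] [-0.1685  0.5032 -0.3407]
scene crop px [[198. 229.]
 [263. 191.]
 [130. 238.]
 [190. 180.]
 [195. 260.]]
pink now z~.015 [[ 0.3362 -0.0292  0.015 ]
 [ 0.3481 -0.097   0.015 ]
 [ 0.3599 -0.1477  0.015 ]]
```

```bash
python3 -m crank '[{"grip":0,"slide":[0,0,0],"turn":[0,0,0]},{"grip":0,"slide":[0,0,0],"turn":[0,0,0]},{"grip":0,"slide":[0,0,0],"turn":[0,0,0]}]' >/dev/null;  python3 go.py 0.4155 -0.0385 0.099 82.92
```

```text
t 2.95 tcp [ 0.4154 -0.0344  0.1002] slide [-0.0006 -0.0041  0.0012] turn [0.0014 0.0019 0.0059] F [0.3281 0.3133 0.4166] gap 1.0 q7 1.5317827059745275
```

```bash
python3 -m crank '[{"grip":0,"slide":[0,-0.002,0],"turn":[0,0,0.006]},{"grip":0,"slide":[0,-0.004,0],"turn":[0,0,0.006]},{"grip":0,"slide":[0,-0.004,0],"turn":[0.001,0,0.006]}]' >/dev/null;  python3 go.py 0.4155 -0.0385 0.099 82.92; python3 -m crank '[{"grip":100,"slide":[0,0,0],"turn":[0,0,0]},{"grip":150,"slide":[0,0,0],"turn":[0,0,0]},{"grip":200,"slide":[0,0,0],"turn":[0,0,0]},{"grip":255,"slide":[0,0,0],"turn":[0,0,0]},{"grip":255,"slide":[0,0,0],"turn":[0,0,0]},{"grip":255,"slide":[0,0,0],"turn":[0,0,0]},{"grip":255,"slide":[0,0,0],"turn":[0,0,0]}]' 50 ;  python3 go.py 0.4155 -0.0385 0.099 82.92
```

```text
t 3.2 tcp [ 0.4143 -0.0391  0.0996] slide [-0.0012  0.0007  0.0006] turn [-0.0001  0.0006 -0.001 ] F [-0.2322 -0.2011  0.3873] gap 1.001 q7 1.5352336190685223
time: 3.78
tcp_pos: [0.4141, -0.0385, 0.0992]
tcp_rot: [[-0.992, 0.123, -0.0], [0.123, 0.992, 0.0], [0.0, -0.0, -1.0]]
contact_force: [-0.2, 0.5, -0.4]
finger_gap: 0.174
t 3.78 tcp [ 0.4141 -0.0385  0.0992] slide [-0.0014  0.0001  0.0002] turn [-0.     -0.0002 -0.0001] F [-0.2172  0.492  -0.4402] gap 0.174 q7 1.5348963005210816
```

```bash
python3 -m crank '[{"grip":255,"slide":[0,0,-0.008],"turn":[0,0,0]},{"grip":255,"slide":[0,0,-0.025],"turn":[0,0,0]},{"grip":255,"slide":[0,0,-0.045],"turn":[0,0,0]},{"grip":255,"slide":[0,0,-0.065],"turn":[0,0,0]},{"grip":255,"slide":[0,0,-0.085],"turn":[0,0,0]},{"grip":255,"slide":[0,0,-0.102],"turn":[0,0,0]},{"grip":255,"slide":[0,0,-0.112],"turn":[0,0,0]},{"grip":255,"slide":[0,0,-0.116],"turn":[0,0,0]}]' | tail -1; python3 go.py 0.5697 0.098 0.215 82.92
```

```text
finger_gap: 0.175
t 4.45 tcp [ 0.4152 -0.0386  0.2175] slide [-0.1364  0.1546  0.0031] turn [ 0.0006  0.0035 -0.0003] F [ 0.0197  0.0453 -1.1183] gap 0.175 q7 1.487960061945846
```

```bash
python3 -m crank '[{"grip":255,"slide":[-0.006,0.008,0],"turn":[0,0,0]},{"grip":255,"slide":[-0.022,0.025,0],"turn":[0,0,0]},{"grip":255,"slide":[-0.042,0.048,0],"turn":[0,0,0]},{"grip":255,"slide":[-0.064,0.073,0],"turn":[0,0,0]},{"grip":255,"slide":[-0.086,0.098,0],"turn":[0,0,0]},{"grip":255,"slide":[-0.107,0.122,0],"turn":[0,0,0]},{"grip":255,"slide":[-0.124,0.141,0],"turn":[0,0,0]},{"grip":255,"slide":[-0.134,0.152,0],"turn":[0,0,0]}]' | tail -1; python3 -m crank '[{"grip":255,"slide":[-0.002,0.002,0.005],"turn":[0,0,0]},{"grip":255,"slide":[-0.002,0.002,0.01],"turn":[0,0,0]},{"grip":255,"slide":[-0.002,0.002,0.014],"turn":[0,0,0]},{"grip":255,"slide":[-0.002,0.002,0.015],"turn":[0,0,0]},{"grip":255,"slide":[-0.002,0.002,0.015],"turn":[0,0,0]},{"grip":255,"slide":[-0.002,0.002,0.015],"turn":[0,0,0]}]'|tail -1; python3 go.py 0.5697 0.098 0.1862 82.92
python3 - <<'E'
from h import *
L=[]
for n,(x,y) in(("scene",(250,120)),("top",(195,130))):
    I=np.mean([grab_frame(n) for _ in range(2)],0).astype(np.uint8); np.save(f"pics/{n}2.npy",I); L.append(cv2.resize(I[y:y+100,x:x+80,::-1],None,fx=5,fy=5,interpolation=cv2.INTER_CUBIC))
cv2.imwrite("pics/p2.png",np.hstack(L))
E
```

```text
finger_gap: 0.171
finger_gap: 0.172
t 5.62 tcp [0.5676 0.0966 0.2003] slide [-0.0019  0.0017  0.0141] turn [-0.0003 -0.0003 -0.0015] F [-0.4376  0.2249 -0.6505] gap 0.172 q7 1.2566821127085954
```

View pics/p2.png

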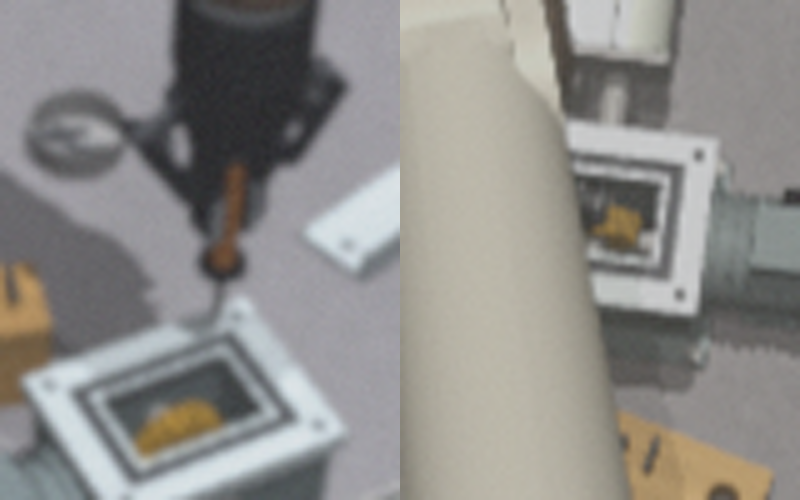

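```bash
python3 - <<'E'
from fit import *
s=sense(); t=s["tcp_pos"]; b=t+[.0014,0,0]
for nm,p in(("top",b+[0,0,.0458]),("collar",b+[0,0,-.0292+.0025]),("tip",b+[0,0,-.0792])): print(nm,(proj("scene",p)-[250,120]+.5)*5-.5)
# where would observed collar/tip be, in plane x=const through tcp (jaw axis ~ y) or plane y=const
c,d=rays("scene",nat([(236,172),(222,262),(215,324)],250,120,5))
x=b[0]+0*d[:,0]; 
print("plane x",c+d*((b[0]-c[0])/d[:,0])[:,None]-b); print("plane y",c+d*((b[1]-c[1])/d[:,1])[:,None]-b)
E
```

```text
top [[235.4489 169.2252]]
collar [[226.4948 261.1888]]
tip [[220.4399 323.0478]]
plane x [[ 0.      0.0006  0.0434]
 [ 0.     -0.0033 -0.0255]
 [ 0.     -0.0041 -0.0776]]
plane y [[ 0.0007  0.      0.0442]
 [-0.0039  0.     -0.0307]
 [-0.0049  0.     -0.0844]]
```

```bash
python3 - <<'E'
from fit import *
I=np.mean([grab_frame("scene") for _ in range(6)],0); np.save("pics/scene3.npy",I)
C=cv2.resize(np.clip(I,0,255).astype(np.uint8)[148:198,270:330,::-1],None,fx=12,fy=12,interpolation=cv2.INTER_CUBIC)
b=sense()["tcp_pos"]+[.0014,0,0]
for z in(.0458,-.0267,-.0792):
    u=((proj("scene",b+[0,0,z])-[270,148]+.5)*12-.5)[0]; cv2.circle(C,tuple(int(v) for v in u),3,(0,255,0),1)
a=-.1236; Rz=R.from_euler("z",a); P=np.array([.6012,.0479,.1091])+Rz.apply([[-.036,.046,0],[-.036,-.046,0],[-.048,.063,0]])
for q in proj("scene",P): u=(q-[270,148]+.5)*12-.5; cv2.circle(C,tuple(int(v) for v in u),4,(255,0,255),1)
cv2.imwrite("pics/p3.png",C); print(sense()["tcp_pos"])
E
```

```text
[0.5682 0.0976 0.2004]
```

View pics/p3.png

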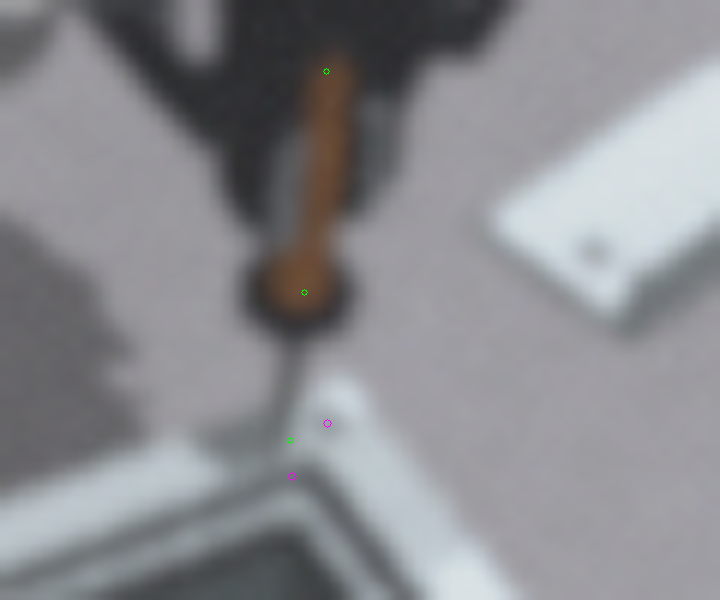

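The pick seems tilted about 2–3° in the grasp, most likely swung about the jaw axis. I'll turn the jaws across the groove, which puts that swing along the groove where it does no harm, and grip harder. Then I'll look again.

```bash
python3 -m crank '[{"grip":255,"slide":[0,0,0],"turn":[0,0,0.05]},{"grip":255,"slide":[0,0,0],"turn":[0,0,0.15]},{"grip":255,"slide":[0,0,0],"turn":[0,0,0.26]},{"grip":255,"slide":[0,0,0],"turn":[0,0,0.37]},{"grip":255,"slide":[0,0,0],"turn":[0,0,0.48]},{"grip":255,"slide":[0,0,0],"turn":[0,0,0.59]},{"grip":255,"slide":[0,0,0],"turn":[0,0,0.7]},{"grip":255,"slide":[0,0,0],"turn":[0,0,0.81]}]' 100|tail -1;  python3 -m crank '[{"grip":255,"slide":[0,0,0],"turn":[0,0,0.11]},{"grip":255,"slide":[0,0,0],"turn":[0,0,0.22]},{"grip":255,"slide":[0,0,0],"turn":[0,0,0.33]},{"grip":255,"slide":[0,0,0],"turn":[0,0,0.44]},{"grip":255,"slide":[0,0,0],"turn":[0,0,0.55]},{"grip":255,"slide":[0,0,0],"turn":[0,0,0.65]},{"grip":255,"slide":[0,0,0],"turn":[0,0,0.73]},{"grip":255,"slide":[0,0,0],"turn":[0,0,0.76]}]'|tail -1;python3 -m crank '[{"grip":255,"slide":[0,0,0],"turn":[0,0,0]},{"grip":255,"slide":[0,0,0],"turn":[0,0,0]},{"grip":255,"slide":[0,0,0],"turn":[0,0,0]}]'|tail -1; python3 go.py 0.5711 0.098 0.2 -7.08
cat > look.py <<'E'
import sys; from fit import *
tag,x0,y0,w,h,s=sys.argv[1],*map(int,sys.argv[2:7])
I=np.mean([grab_frame("scene") for _ in range(5)],0); np.save(f"pics/scene{tag}.npy",I)
C=cv2.resize(np.clip(I,0,255).astype(np.uint8)[y0:y0+h,x0:x0+w,::-1],None,fx=s,fy=s,interpolation=cv2.INTER_CUBIC)
b=sense()["tcp_pos"]
for z in(.0458,-.0267,-.0792):
    u=((proj("scene",b+[0,0,z])-[x0,y0]+.5)*s-.5)[0]; print(u); cv2.circle(C,tuple(int(v) for v in u),3,(0,255,0),1)
cv2.imwrite(f"pics/l{tag}.png",C)
E
python3 look.py 4 270 148 60 50 12
```

```text
finger_gap: 0.162
finger_gap: 0.162
finger_gap: 0.161
t 7.7 tcp [0.5681 0.0976 0.2003] slide [0.0007 0.0029 0.0003] turn [-0.     -0.0001  0.0019] F [-0.5314 -0.0843 -0.2413] gap 0.161 q7 -0.1942734290255156
[322.3309  68.4454]
[301.0104 289.0401]
[286.5918 437.4342]
```

View pics/l4.png

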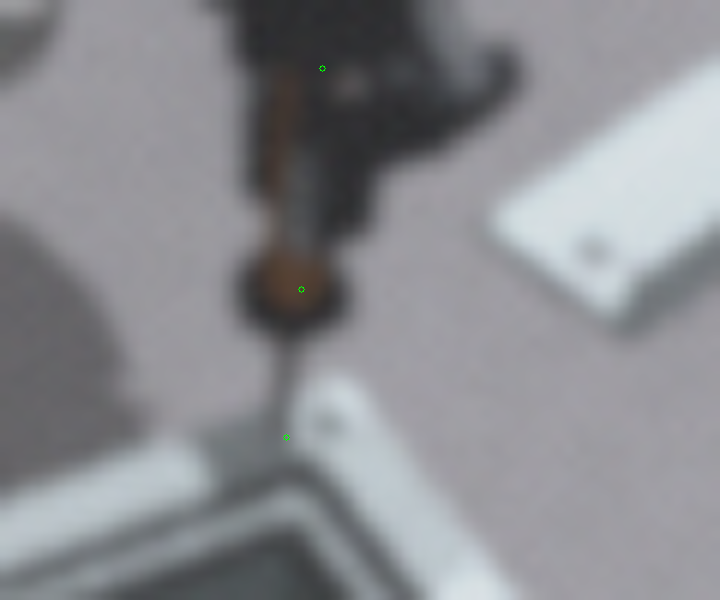

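The collar is at about (293,292) and the shank runs to about (280,430). That agrees with the robot's own prediction within about 1 mm, and the pick stands upright. I'll go over the left corner and down.

```bash
python3 -m crank '[{"grip":255,"slide":[0.002,0.0015,0],"turn":[0,0,0]},{"grip":255,"slide":[0.004,0.0028,0],"turn":[0,0,0.002]},{"grip":255,"slide":[0.004,0.0028,0],"turn":[0,0,0.002]},{"grip":255,"slide":[0.004,0.0028,0.002],"turn":[0,0,0.002]},{"grip":255,"slide":[0.004,0.0028,0.004],"turn":[0,0,0.002]}]'|tail -1; python3 go.py 0.5713 0.1012 0.1861 -7.08
```

```text
finger_gap: 0.164
t 8.37 tcp [0.5715 0.1012 0.1962] slide [-0.     -0.0002  0.0101] turn [ 0.0001 -0.     -0.0013] F [-0.4898 -0.7508 -0.3056] gap 0.164 q7 -0.19928902304528498
```

```bash
python3 -m crank '[{"grip":255,"slide":[0,0,0.002],"turn":[0,0,0]},{"grip":255,"slide":[0,0,0.004],"turn":[0,0,0]},{"grip":255,"slide":[0,0,0.006],"turn":[0,0,0]},{"grip":255,"slide":[0,0,0.008],"turn":[0,0,0]},{"grip":255,"slide":[0,0,0.01],"turn":[0,0,0]},{"grip":255,"slide":[0,0,0.01],"turn":[0,0,0]},{"grip":255,"slide":[0,0,0.01],"turn":[0,0,0]},{"grip":255,"slide":[0,0,0.01],"turn":[0,0,0]}]'|tail -1; python3 go.py 0.5596 0.0061 0.1861 -7.08; python3 look.py 5 255 148 66 50 12
```

```text
finger_gap: 0.161
t 9.03 tcp [0.5715 0.1012 0.1863] slide [-0.0958  0.0001  0.0002] turn [ 0.0001 -0.     -0.0014] F [-0.2879  0.1353 -0.3364] gap 0.161 q7 -0.19481052350074662
[519.3924 114.4522]
[497.4878 331.4295]
[482.6695 477.4567]
```

View pics/l5.png

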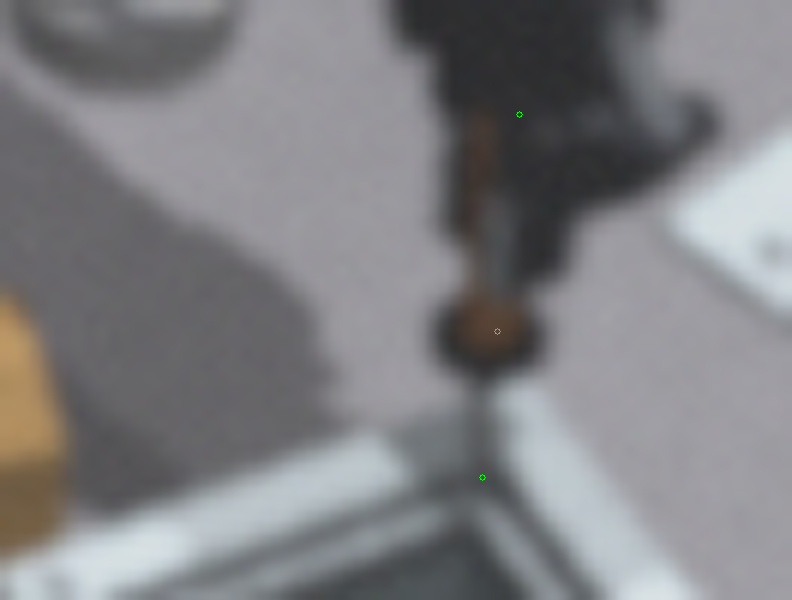

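The shank runs down to about (480,475), into the groove's left corner, with no contact force. I'll run it at 2.5 mm per row (3 cm/s).

```bash

python3 -m crank '[{"grip":255,"slide":[-0.0025,0,0],"turn":[0,0,0]},{"grip":255,"slide":[-0.005,0,0],"turn":[0,0,0]},{"grip":255,"slide":[-0.0075,0,0],"turn":[0,0,0]},{"grip":255,"slide":[-0.01,0,0],"turn":[0,0,0]},{"grip":255,"slide":[-0.0125,0,0],"turn":[0,0,0]},{"grip":255,"slide":[-0.015,0,0],"turn":[0,0,0]},{"grip":255,"slide":[-0.0175,0,0],"turn":[0,0,0]},{"grip":255,"slide":[-0.02,0,0],"turn":[0,0,0]}]'|sed -n '2p;4p'
python3 go.py 0.5596 0.0061 0.1861 -7.08
python3 -m crank '[{"grip":255,"slide":[-0.0025,0,0],"turn":[0,0,0]},{"grip":255,"slide":[-0.005,0,0],"turn":[0,0,0]},{"grip":255,"slide":[-0.0075,0,0],"turn":[0,0,0]},{"grip":255,"slide":[-0.01,0,0],"turn":[0,0,0]},{"grip":255,"slide":[-0.0125,0,0],"turn":[0,0,0]},{"grip":255,"slide":[-0.015,0,0],"turn":[0,0,0]},{"grip":255,"slide":[-0.0175,0,0],"turn":[0,0,0]},{"grip":255,"slide":[-0.02,0,0],"turn":[0,0,0]}]'|sed -n '2p;4p'
python3 go.py 0.5596 0.0061 0.1861 -7.08
```

```text
tcp_pos: [0.5689, 0.081, 0.1863]
contact_force: [-0.3, -0.3, -1.1]
t 9.95 tcp [0.5689 0.081  0.1863] slide [-0.0755  0.0001  0.0002] turn [-0.     -0.     -0.0014] F [-0.2775 -0.3034 -1.1318] gap 0.163 q7 -0.16069948906028278
tcp_pos: [0.5664, 0.0612, 0.1863]
contact_force: [0.4, -0.8, -0.5]
t 10.62 tcp [0.5664 0.0612 0.1863] slide [-0.0555  0.0001  0.0002] turn [-0.      0.     -0.0015] F [ 0.379  -0.8067 -0.4906] gap 0.161 q7 -0.12624417498951512
```

```bash

python3 -m crank '[{"grip":255,"slide":[-0.0025,0,0],"turn":[0,0,0]},{"grip":255,"slide":[-0.005,0,0],"turn":[0,0,0]},{"grip":255,"slide":[-0.0075,0,0],"turn":[0,0,0]},{"grip":255,"slide":[-0.01,0,0],"turn":[0,0,0]},{"grip":255,"slide":[-0.0125,0,0],"turn":[0,0,0]},{"grip":255,"slide":[-0.015,0,0],"turn":[0,0,0]},{"grip":255,"slide":[-0.0175,0,0],"turn":[0,0,0]},{"grip":255,"slide":[-0.02,0,0],"turn":[0,0,0]}]'|sed -n '2p;4p'
python3 -m crank '[{"grip":255,"slide":[-0.0025,0,0],"turn":[0,0,0]},{"grip":255,"slide":[-0.005,0,0],"turn":[0,0,0]},{"grip":255,"slide":[-0.0075,0,0],"turn":[0,0,0]},{"grip":255,"slide":[-0.01,0,0],"turn":[0,0,0]},{"grip":255,"slide":[-0.0125,0,0],"turn":[0,0,0]},{"grip":255,"slide":[-0.015,0,0],"turn":[0,0,0]},{"grip":255,"slide":[-0.0175,0,0],"turn":[0,0,0]},{"grip":255,"slide":[-0.02,0,0],"turn":[0,0,0]}]'|sed -n '2p;4p'
python3 -m crank '[{"grip":255,"slide":[-0.0025,0,0],"turn":[0,0,0]},{"grip":255,"slide":[-0.005,0,0],"turn":[0,0,0]},{"grip":255,"slide":[-0.0075,0,0],"turn":[0,0,0]},{"grip":255,"slide":[-0.01,0,0],"turn":[0,0,0]},{"grip":255,"slide":[-0.0125,0,0],"turn":[0,0,0]},{"grip":255,"slide":[-0.015,0,0],"turn":[0,0,0]},{"grip":255,"slide":[-0.0155,0,0],"turn":[0,0,0]},{"grip":255,"slide":[-0.0155,0,0],"turn":[0,0,0]}]'|sed -n '2p;4p'
python3 go.py 0.5596 0.0061 0.1861 -7.08; python3 look.py 6 230 158 66 50 12
```

```text
tcp_pos: [0.5639, 0.0414, 0.1863]
contact_force: [-1.0, -0.2, -0.3]
tcp_pos: [0.5614, 0.0215, 0.1863]
contact_force: [-0.0, 0.1, 0.5]
tcp_pos: [0.5595, 0.0061, 0.1863]
contact_force: [-0.2, -0.1, -1.0]
t 12.62 tcp [0.5595 0.0061 0.1863] slide [0.     0.0001 0.0002] turn [-0.0001  0.0001 -0.0019] F [-0.1744 -0.1336 -0.9861] gap 0.159 q7 -0.026938510023464757
[453.71   122.2833]
[447.0736 338.4444]
[442.5834 483.636 ]
```

View pics/l6.png

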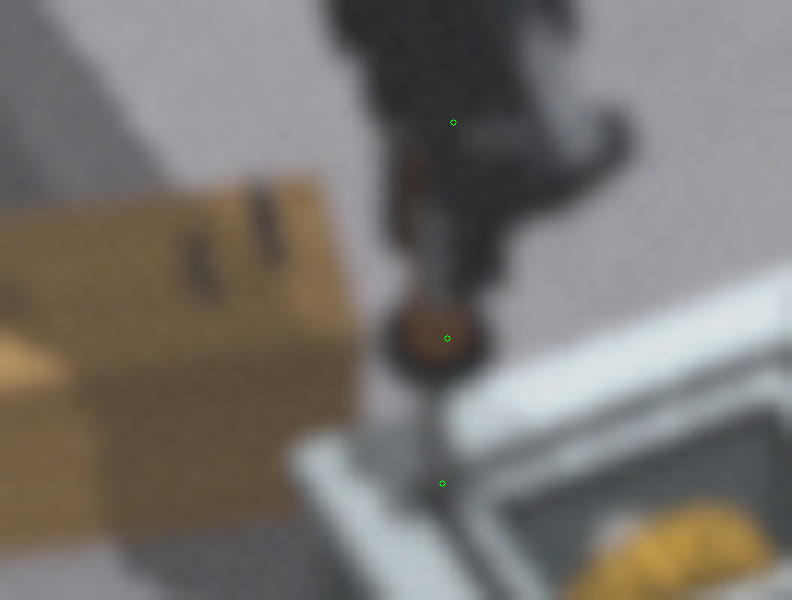

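The tip is at about (436,490), in the right corner, still down in the groove with no contact force. I've viewed 11 pictures and will keep the last for the end. Now I lift and go back to the hole.

```bash

python3 -m crank '[{"grip":255,"slide":[0,0,-0.003],"turn":[0,0,0]},{"grip":255,"slide":[0,0,-0.008],"turn":[0,0,0]},{"grip":255,"slide":[0,0,-0.015],"turn":[0,0,0]},{"grip":255,"slide":[0,0,-0.022],"turn":[0,0,0]},{"grip":255,"slide":[0,0,-0.028],"turn":[0,0,0]},{"grip":255,"slide":[0,0,-0.03],"turn":[0,0,0]}]'|sed -n '2p;4p'
python3 -m crank '[{"grip":255,"slide":[-0.003,-0.006,0],"turn":[0,0,0]},{"grip":255,"slide":[-0.009,-0.02,0],"turn":[0,0,0]},{"grip":255,"slide":[-0.018,-0.04,0],"turn":[0,0,0]},{"grip":255,"slide":[-0.027,-0.062,0],"turn":[0,0,0]},{"grip":255,"slide":[-0.037,-0.084,0],"turn":[0,0,0]},{"grip":255,"slide":[-0.046,-0.106,0],"turn":[0,0,0]},{"grip":255,"slide":[-0.054,-0.124,0],"turn":[0,0,0]},{"grip":255,"slide":[-0.059,-0.134,0],"turn":[0,0,0]}]'|sed -n '2p;4p'
python3 -m crank '[{"grip":255,"slide":[-0.0015,-0.0035,0],"turn":[0,0,0]},{"grip":255,"slide":[-0.0015,-0.0035,0],"turn":[0,0,0]},{"grip":255,"slide":[-0.0015,-0.0035,0],"turn":[0,0,0]},{"grip":255,"slide":[-0.0015,-0.0035,0],"turn":[0,0,0]}]'|sed -n '2p;4p'
python3 go.py 0.4155 -0.037 0.1 -7.08
```

```text
tcp_pos: [0.5604, 0.0064, 0.218]
contact_force: [0.5, 0.5, -1.2]
tcp_pos: [0.4161, -0.0361, 0.2158]
contact_force: [0.0, -0.1, -0.3]
tcp_pos: [0.4168, -0.0362, 0.2165]
contact_force: [-0.1, 0.0, -0.6]
t 14.37 tcp [ 0.4168 -0.0362  0.2165] slide [-0.001  -0.0013  0.1165] turn [ 0.0011  0.0001 -0.0007] F [-0.0605  0.0492 -0.5614] gap 0.162 q7 -0.06274825123662787
```

```bash

python3 -m crank '[{"grip":255,"slide":[-0.001,-0.0013,0.006],"turn":[0,0,0]},{"grip":255,"slide":[-0.001,-0.0013,0.018],"turn":[0,0,0]},{"grip":255,"slide":[-0.001,-0.0013,0.034],"turn":[0,0,0]},{"grip":255,"slide":[-0.001,-0.0013,0.05],"turn":[0,0,0]},{"grip":255,"slide":[-0.001,-0.0013,0.064],"turn":[0,0,0]},{"grip":255,"slide":[-0.001,-0.0013,0.078],"turn":[0,0,0]},{"grip":255,"slide":[-0.001,-0.0013,0.09],"turn":[0,0,0]},{"grip":255,"slide":[-0.001,-0.0013,0.1],"turn":[0,0,0]}]'|sed -n '2p;4p'
python3 -m crank '[{"grip":255,"slide":[0,0,0.004],"turn":[0,0,0]},{"grip":255,"slide":[0,0,0.008],"turn":[0,0,0]},{"grip":255,"slide":[0,0,0.011],"turn":[0,0,0]},{"grip":255,"slide":[0,0,0.013],"turn":[0,0,0]},{"grip":255,"slide":[0,0,0.013],"turn":[0,0,0]},{"grip":255,"slide":[0,0,0.013],"turn":[0,0,0]}]'|sed -n '2p;4p'
python3 go.py 0.4155 -0.037 0.0992 -7.08
```

```text
tcp_pos: [0.414, -0.0373, 0.1147]
contact_force: [0.8, 0.0, -0.7]
tcp_pos: [0.4144, -0.0373, 0.1035]
contact_force: [-0.5, -0.5, -0.4]
t 15.53 tcp [ 0.4144 -0.0373  0.1035] slide [0.0004 0.001  0.0043] turn [ 0.0006 -0.0002 -0.0014] F [-0.476 -0.493 -0.42 ] gap 0.161 q7 0.07741714496037529
```

```bash

python3 -m crank '[{"grip":255,"slide":[0,0.001,0.001],"turn":[0,0,0]},{"grip":255,"slide":[0,0.001,0.002],"turn":[0,0,0]},{"grip":255,"slide":[0,0.001,0.003],"turn":[0,0,0]},{"grip":255,"slide":[0,0.001,0.004],"turn":[0,0,0]},{"grip":255,"slide":[0,0.001,0.0045],"turn":[0,0,0]},{"grip":255,"slide":[0,0.001,0.0045],"turn":[0,0,0]}]'|sed -n '2p;4p'
python3 go.py 0.4155 -0.037 0.0992 -7.08
```

```text
tcp_pos: [0.4151, -0.0374, 0.099]
contact_force: [-1.1, -0.4, 3.6]
t 16.03 tcp [ 0.4151 -0.0374  0.099 ] slide [ 0.0005  0.0003 -0.0002] turn [-0.0001 -0.0002 -0.0015] F [-1.1148 -0.4058  3.592 ] gap 0.16 q7 0.08517879604520939
```

The collar is seated at the same height as before, with a light 3.6 N push. I'll release it and rise.

```bash

python3 -m crank '[{"grip":200,"slide":[0,0,-0.0003],"turn":[0,0,0]},{"grip":150,"slide":[0,0,-0.0003],"turn":[0,0,0]},{"grip":100,"slide":[0,0,-0.0003],"turn":[0,0,0]},{"grip":50,"slide":[0,0,-0.0003],"turn":[0,0,0]},{"grip":0,"slide":[0,0,-0.0003],"turn":[0,0,0]},{"grip":0,"slide":[0,0,-0.0003],"turn":[0,0,0]},{"grip":0,"slide":[0,0,-0.0003],"turn":[0,0,0]}]'|sed -n '2p;4,5p'
python3 -m crank '[{"grip":0,"slide":[0,0,-0.006],"turn":[0,0,0]},{"grip":0,"slide":[0,0,-0.02],"turn":[0,0,0]},{"grip":0,"slide":[0,0,-0.04],"turn":[0,0,0]},{"grip":0,"slide":[0,0,-0.062],"turn":[0,0,0]},{"grip":0,"slide":[0,0,-0.084],"turn":[0,0,0]},{"grip":0,"slide":[0,0,-0.104],"turn":[0,0,0]},{"grip":0,"slide":[0,0,-0.118],"turn":[0,0,0]},{"grip":0,"slide":[0,0,-0.125],"turn":[0,0,0]}]'|sed -n '2p;4,5p'
python3 go.py 0.4972 -0.3364 0.2 27.93
```

```text
tcp_pos: [0.4151, -0.0374, 0.0991]
contact_force: [-0.2, -0.4, -0.1]
finger_gap: 0.998
tcp_pos: [0.4162, -0.0375, 0.2264]
contact_force: [1.3, -0.4, -0.3]
finger_gap: 0.998
t 17.28 tcp [ 0.4162 -0.0375  0.2264] slide [-0.2864  0.1176  0.0265] turn [ 0.0036 -0.     -0.6127] F [ 1.338  -0.386  -0.2844] gap 0.998 q7 -0.06801755701075088
```

```bash

python3 -m crank '[{"grip":0,"slide":[-0.012,0.005,0],"turn":[0,0,-0.04]},{"grip":0,"slide":[-0.036,0.015,0],"turn":[0,0,-0.1]},{"grip":0,"slide":[-0.064,0.026,0],"turn":[0,0,-0.18]},{"grip":0,"slide":[-0.094,0.038,0],"turn":[0,0,-0.26]},{"grip":0,"slide":[-0.124,0.05,0],"turn":[0,0,-0.34]},{"grip":0,"slide":[-0.154,0.062,0],"turn":[0,0,-0.42]},{"grip":0,"slide":[-0.184,0.075,0],"turn":[0,0,-0.5]},{"grip":0,"slide":[-0.212,0.087,0],"turn":[0,0,-0.56]}]'|sed -n '2p;4p'
python3 go.py 0.4972 -0.3364 0.2 27.93
```

```text
tcp_pos: [0.4749, -0.2603, 0.2236]
contact_force: [0.2, -0.7, 0.8]
t 17.95 tcp [ 0.4749 -0.2603  0.2236] slide [-0.0784 -0.0121  0.0236] turn [-0.0007 -0.0004 -0.0485] F [ 0.1821 -0.7276  0.8411] gap 1.001 q7 1.0680251502676972
```

```bash

python3 -m crank '[{"grip":0,"slide":[-0.022,-0.003,0.005],"turn":[0,0,-0.03]},{"grip":0,"slide":[-0.042,-0.006,0.012],"turn":[0,0,-0.048]},{"grip":0,"slide":[-0.06,-0.009,0.025],"turn":[0,0,-0.048]},{"grip":0,"slide":[-0.072,-0.012,0.04],"turn":[0,0,-0.048]},{"grip":0,"slide":[-0.078,-0.012,0.055],"turn":[0,0,-0.048]},{"grip":0,"slide":[-0.078,-0.012,0.07],"turn":[0,0,-0.048]},{"grip":0,"slide":[-0.078,-0.012,0.08],"turn":[0,0,-0.048]},{"grip":0,"slide":[-0.078,-0.012,0.08],"turn":[0,0,-0.048]}]'|sed -n '2p;4p'
python3 -m crank '[{"grip":0,"slide":[0,0,0],"turn":[0,0,0]},{"grip":0,"slide":[0,0,0],"turn":[0,0,0]},{"grip":0,"slide":[0,0,0],"turn":[0,0,0]}]'|sed -n '2p'
python3 go.py 0.4972 -0.3364 0.017 27.93
python3 - <<'E'
from fit import *
I=np.mean([grab_frame("scene") for _ in range(4)],0); np.save("pics/scene7.npy",I); J=np.mean([grab_frame("top") for _ in range(4)],0); np.save("pics/top7.npy",J)
def orange(I,x0,x1,y0,y1):
    I=I.astype(float)
    w=((I[...,0]-I[...,2]>35)&(I[...,0]<175)); return w[y0:y1,x0:x1].sum()
for n,(u0,v0,u1,v1) in(("scene",(218,158,240,190)),("top",(250,222,270,236))):
    A=np.load(f"pics/{n}0.npy").astype(np.float32)[v0:v1,u0:u1].mean(2); B=(I if n=="scene" else J).astype(np.float32).mean(2)
    r=cv2.matchTemplate(B[v0-6:v1+6,u0-6:u1+6].astype(np.float32),A,cv2.TM_CCOEFF_NORMED); print(n,r.max(),np.unravel_index(r.argmax(),r.shape),"(6,6 = unmoved)")
E
```

```text
tcp_pos: [0.4952, -0.3331, 0.1412]
contact_force: [0.6, 0.1, 0.6]
tcp_pos: [0.4977, -0.3345, 0.1452]
t 18.87 tcp [ 0.4977 -0.3345  0.1452] slide [-0.0013 -0.0014  0.1282] turn [ 0.0011  0.0013 -0.004 ] F [0.1544 0.0492 0.4083] gap 0.998 q7 1.2884298500850306
scene 0.9766657 (np.int64(6), np.int64(6)) (6,6 = unmoved)
top 0.95493037 (np.int64(6), np.int64(6)) (6,6 = unmoved)
```

The pick is back: image templates match at the original position in both views. Next I go down to the cover handle.

```bash

python3 -m crank '[{"grip":0,"slide":[-0.001,-0.001,0.008],"turn":[0,0,-0.004]},{"grip":0,"slide":[-0.001,-0.001,0.024],"turn":[0,0,-0.004]},{"grip":0,"slide":[-0.001,-0.001,0.044],"turn":[0,0,-0.004]},{"grip":0,"slide":[-0.001,-0.001,0.066],"turn":[0,0,-0.004]},{"grip":0,"slide":[-0.001,-0.001,0.086],"turn":[0,0,-0.004]},{"grip":0,"slide":[-0.001,-0.001,0.104],"turn":[0,0,-0.004]},{"grip":0,"slide":[-0.001,-0.001,0.118],"turn":[0,0,-0.004]},{"grip":0,"slide":[-0.001,-0.001,0.123],"turn":[0,0,-0.004]}]'|sed -n '2p;4p'
python3 -m crank '[{"grip":0,"slide":[0,0,0.003],"turn":[0,0,0]},{"grip":0,"slide":[0,0,0.005],"turn":[0,0,0]},{"grip":0,"slide":[0,0,0.005],"turn":[0,0,0]},{"grip":0,"slide":[0,0,0.005],"turn":[0,0,0]}]'|sed -n '2p;4p'
python3 go.py 0.4972 -0.3364 0.017 27.93
```

```text
tcp_pos: [0.4949, -0.3348, 0.0183]
contact_force: [-0.3, 0.6, -0.3]
tcp_pos: [0.4972, -0.3362, 0.017]
contact_force: [-0.4, 0.4, 0.4]
t 20.27 tcp [ 0.4972 -0.3362  0.017 ] slide [-0.0001 -0.0001 -0.    ] turn [ 0.0009  0.0013 -0.0004] F [-0.406   0.4242  0.4067] gap 1.003 q7 1.3780771840392283
```

```bash

python3 -m crank '[{"grip":100,"slide":[0,0,0],"turn":[0.001,0.001,0]},{"grip":150,"slide":[0,0,0],"turn":[0.001,0.001,0]},{"grip":200,"slide":[0,0,0],"turn":[0.001,0.001,0]},{"grip":255,"slide":[0,0,0],"turn":[0.001,0.001,0]},{"grip":255,"slide":[0,0,0],"turn":[0.001,0.001,0]},{"grip":255,"slide":[0,0,0],"turn":[0.001,0.001,0]},{"grip":255,"slide":[0,0,0],"turn":[0.001,0.001,0]}]' 115|sed -n '2p;4,5p'
python3 go.py 0.4972 -0.3364 0.017 27.93
python3 -m crank '[{"grip":255,"slide":[0,0,-0.004],"turn":[0.001,0.001,0]},{"grip":255,"slide":[0,0,-0.012],"turn":[0.001,0.001,0]},{"grip":255,"slide":[0,0,-0.026],"turn":[0.001,0.001,0]},{"grip":255,"slide":[0,0,-0.044],"turn":[0.001,0.001,0]},{"grip":255,"slide":[0,0,-0.064],"turn":[0.001,0.001,0]},{"grip":255,"slide":[0,0,-0.086],"turn":[0.001,0.001,0]},{"grip":255,"slide":[0,0,-0.108],"turn":[0.001,0.001,0]},{"grip":255,"slide":[0,0,-0.13],"turn":[0.001,0.001,0]}]'|sed -n '2p;4,5p'
python3 -m crank '[{"grip":255,"slide":[0,0,-0.02],"turn":[0,0,0]},{"grip":255,"slide":[0,0,-0.034],"turn":[0,0,0]},{"grip":255,"slide":[0,0,-0.04],"turn":[0,0,0]},{"grip":255,"slide":[0,0,-0.04],"turn":[0,0,0]},{"grip":255,"slide":[0,0,-0.04],"turn":[0,0,0]}]'|sed -n '2p;4,5p'
python3 go.py 0.6012 0.0479 0.19 -7.08
```

```text
tcp_pos: [0.4967, -0.3358, 0.0165]
contact_force: [-1.3, -0.1, 4.2]
finger_gap: 0.117
t 20.85 tcp [ 0.4967 -0.3358  0.0165] slide [-0.0008  0.0001 -0.0005] turn [-0.0007 -0.001  -0.0004] F [-1.3128 -0.0868  4.1765] gap 0.117 q7 1.3772679388232734
tcp_pos: [0.4964, -0.3359, 0.1481]
contact_force: [0.4, 0.0, -3.1]
finger_gap: 0.121
tcp_pos: [0.4967, -0.3356, 0.1862]
contact_force: [0.5, -0.4, -3.2]
finger_gap: 0.115
t 21.93 tcp [ 0.4967 -0.3356  0.1862] slide [ 0.29    0.2719 -0.0037] turn [-0.0023 -0.0015  0.6106] F [ 0.5028 -0.3535 -3.1791] gap 0.115 q7 1.2693444402464495
```

```bash

python3 -m crank '[{"grip":255,"slide":[0.005,0.005,0],"turn":[0,0,0.02]},{"grip":255,"slide":[0.017,0.016,0],"turn":[0,0,0.05]},{"grip":255,"slide":[0.034,0.032,0],"turn":[0,0,0.09]},{"grip":255,"slide":[0.053,0.05,0],"turn":[0,0,0.13]},{"grip":255,"slide":[0.072,0.068,0],"turn":[0,0,0.17]},{"grip":255,"slide":[0.091,0.086,0],"turn":[0,0,0.21]},{"grip":255,"slide":[0.11,0.104,0],"turn":[0,0,0.25]},{"grip":255,"slide":[0.129,0.122,0],"turn":[0,0,0.29]}]'|sed -n '2p;4,5p'
python3 go.py 0.6012 0.0479 0.19 -7.08
```

```text
tcp_pos: [0.5434, -0.1632, 0.1846]
contact_force: [0.7, -0.4, -2.7]
finger_gap: 0.114
t 22.6 tcp [ 0.5434 -0.1632  0.1846] slide [ 0.1959  0.0976 -0.0055] turn [-0.0055 -0.0014  0.3184] F [ 0.6708 -0.3609 -2.7142] gap 0.114 q7 0.6767883882830766
```

```bash

python3 -m crank '[{"grip":255,"slide":[0.024,0.012,-0.002],"turn":[0,0,0.04]},{"grip":255,"slide":[0.05,0.025,-0.004],"turn":[0,0,0.09]},{"grip":255,"slide":[0.076,0.038,-0.006],"turn":[0,0,0.14]},{"grip":255,"slide":[0.102,0.051,-0.006],"turn":[0,0,0.18]},{"grip":255,"slide":[0.126,0.063,-0.006],"turn":[0,0,0.22]},{"grip":255,"slide":[0.148,0.074,-0.006],"turn":[0,0,0.26]},{"grip":255,"slide":[0.167,0.083,-0.006],"turn":[0,0,0.29]},{"grip":255,"slide":[0.181,0.09,-0.006],"turn":[0,0,0.31]}]'|sed -n '2p;4,5p'
python3 -m crank '[{"grip":255,"slide":[0.005,0.003,0],"turn":[0,0,0.005]},{"grip":255,"slide":[0.008,0.005,0],"turn":[0,0,0.006]},{"grip":255,"slide":[0.008,0.005,0],"turn":[0,0,0.006]},{"grip":255,"slide":[0.008,0.005,0],"turn":[0,0,0.006]},{"grip":255,"slide":[0.008,0.005,0],"turn":[0,0,0.006]}]'|sed -n '2p;4,5p'
python3 go.py 0.6012 0.0479 0.19 -7.08
```

```text
tcp_pos: [0.5963, 0.0334, 0.1903]
contact_force: [0.9, 0.9, -3.5]
finger_gap: 0.116
tcp_pos: [0.6026, 0.0356, 0.1919]
contact_force: [0.1, -0.6, -3.3]
finger_gap: 0.111
t 23.68 tcp [0.6026 0.0356 0.1919] slide [ 0.012  -0.0029  0.0019] turn [-0.0033  0.0004  0.0023] F [ 0.1026 -0.6251 -3.2558] gap 0.111 q7 0.032385048390120234
```

```bash

python3 -m crank '[{"grip":255,"slide":[0.003,-0.001,0],"turn":[-0.001,0,0.001]},{"grip":255,"slide":[0.007,-0.002,0],"turn":[-0.002,0,0.002]},{"grip":255,"slide":[0.011,-0.0027,0],"turn":[-0.003,0,0.002]},{"grip":255,"slide":[0.0128,-0.0029,0],"turn":[-0.003,0,0.002]},{"grip":255,"slide":[0.0128,-0.0029,0],"turn":[-0.003,0,0.002]},{"grip":255,"slide":[0.0128,-0.0029,0.004],"turn":[-0.003,0,0.002]},{"grip":255,"slide":[0.0128,-0.0029,0.01],"turn":[-0.003,0,0.002]},{"grip":255,"slide":[0.0128,-0.0029,0.016],"turn":[-0.003,0,0.002]}]'|sed -n '2p;4,5p'
python3 -m crank '[{"grip":255,"slide":[0,0,0.005],"turn":[0,0,0]},{"grip":255,"slide":[0,0,0.011],"turn":[0,0,0]},{"grip":255,"slide":[0,0,0.016],"turn":[0,0,0]},{"grip":255,"slide":[0,0,0.02],"turn":[0,0,0]},{"grip":255,"slide":[0,0,0.022],"turn":[0,0,0]},{"grip":255,"slide":[0,0,0.022],"turn":[0,0,0]},{"grip":255,"slide":[0,0,0.022],"turn":[0,0,0]},{"grip":255,"slide":[0,0,0.022],"turn":[0,0,0]}]'|sed -n '2p;4,5p'
python3 go.py 0.6013 0.0487 0.1415 -7.08
```

```text
tcp_pos: [0.6016, 0.0506, 0.1756]
contact_force: [-0.4, 0.7, -3.8]
finger_gap: 0.115
tcp_pos: [0.6019, 0.0508, 0.1544]
contact_force: [-0.1, 0.1, -2.7]
finger_gap: 0.115
t 25.02 tcp [0.6019 0.0508 0.1544] slide [-0.0022 -0.0003  0.0129] turn [ 0.0007 -0.0007  0.0026] F [-0.1238  0.1207 -2.6795] gap 0.115 q7 0.030805092236464927
```

```bash

python3 -m crank '[{"grip":255,"slide":[-0.001,0,0.001],"turn":[0,0,0.001]},{"grip":255,"slide":[-0.0022,-0.0003,0.003],"turn":[0,0,0.002]},{"grip":255,"slide":[-0.0022,-0.0003,0.006],"turn":[0,0,0.002]},{"grip":255,"slide":[-0.0022,-0.0003,0.009],"turn":[0.001,-0.001,0.002]},{"grip":255,"slide":[-0.0022,-0.0003,0.0115],"turn":[0.001,-0.001,0.0026]},{"grip":255,"slide":[-0.0022,-0.0003,0.0128],"turn":[0.001,-0.001,0.0026]},{"grip":255,"slide":[-0.0022,-0.0003,0.0128],"turn":[0.001,-0.001,0.0026]},{"grip":255,"slide":[-0.0022,-0.0003,0.0128],"turn":[0.001,-0.001,0.0026]}]'|sed -n '2p;4,5p'
python3 go.py 0.6013 0.0487 0.1415 -7.08
python3 - <<'E'
from fit import *
L=[]; a=-.1236
for n,(x,y,w,h,s) in(("scene",(245,165,80,64,10)),("top",(195,140,72,64,5))):
    I=np.clip(np.mean([grab_frame(n) for _ in range(5)],0),0,255).astype(np.uint8); np.save(f"pics/{n}8.npy",I)
    C=cv2.resize(I[y:y+h,x:x+w,::-1],None,fx=s,fy=s,interpolation=cv2.INTER_CUBIC)[:600]
    L.append((C,n,x,y,s))
# layout: scene 800x? scaled to 440 wide + top 360 wide
out=[]
for C,n,x,y,s in L:
    C=cv2.resize(C,(440,int(C.shape[0]*440/C.shape[1]))) if n=="scene" else C
    k=5.5 if n=="scene" else 5
    for z,col in((.131,(0,200,0)),):
        P=R.from_euler("z",a).apply(pat)+[.6012,.0479,z]
        for u in proj(n,P): q=(u-[x,y]+.5)*k-.5; print(n,q.round(1)); cv2.circle(C,tuple(int(v) for v in q),2,col,-1)
    out.append(C)
H=max(o.shape[0] for o in out); out=[cv2.copyMakeBorder(o,0,H-o.shape[0],0,0,cv2.BORDER_CONSTANT) for o in out]
cv2.imwrite("pics/last.png",np.hstack(out))
E
```

```text
tcp_pos: [0.601, 0.0487, 0.1411]
contact_force: [0.4, -0.0, -3.6]
finger_gap: 0.112
t 25.68 tcp [0.601  0.0487 0.1411] slide [ 0.0001  0.0003 -0.0004] turn [-0.0011  0.0006 -0.0001] F [ 0.3979 -0.0293 -3.6483] gap 0.112 q7 0.03956004355463843
scene [290.2  72.6]
scene [ 82.3 148.7]
scene [167.4 276.3]
scene [382.4 193.1]
top [ 87.3 213.4]
top [279.2 237.8]
top [298.   96.5]
top [108.4  72.7]
```

View pics/last.png

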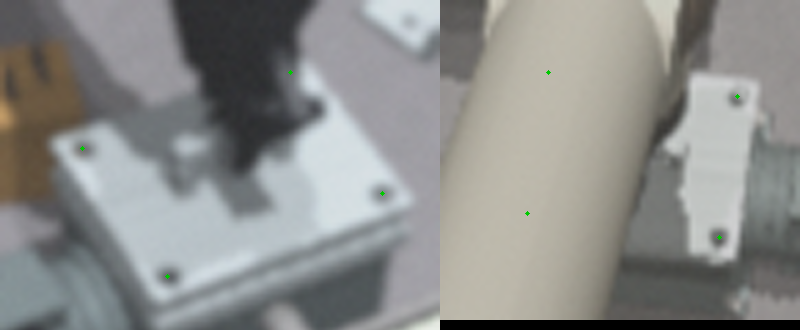

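The observed holes coincide with the positions predicted from the case in both views: three visible in the scene view, two in the top view. I'll check the residuals numerically while it settles.

```bash

python3 -m crank '[{"grip":255,"slide":[0,0.0002,0],"turn":[0,0,0]},{"grip":255,"slide":[0,0.0002,0],"turn":[0,0,0]},{"grip":255,"slide":[0,0.0002,0],"turn":[0,0,0]},{"grip":255,"slide":[0,0.0002,0],"turn":[0,0,0]},{"grip":255,"slide":[0,0.0002,0],"turn":[0,0,0]},{"grip":255,"slide":[0,0.0002,0],"turn":[0,0,0]}]'|sed -n '2p;4,5p'
python3 go.py 0.6013 0.0487 0.1415 -7.08
python3 - <<'E'
from fit import *
P=R.from_euler("z",-.1236).apply(pat)+[.6012,.0479,.131]
S=proj("scene",P)[1:]; T=proj("top",P)[1:3]
s=refine("scene",S,tag="8"); t=refine("top",T,tag="8")
print("px dev",s-S,t-T); print("tri holes 1,2 minus thread xy",tri(s[:2],t)[:,:3]-P[1:3],"abs z",tri(s[:2],t)[:,2]); print(np.abs(sense()["dq"]).max())
A,B=[np.load(f"pics/{n}8.npy").astype(np.float32).mean(2) for n in("scene","top")]
for n,I,(u0,v0,u1,v1) in(("scene",A,(218,158,240,190)),):
    r=cv2.matchTemplate(I[v0-6:v1+6,u0-6:u1+6],np.load(f"pics/{n}0.npy").astype(np.float32).mean(2)[v0:v1,u0:u1],cv2.TM_CCOEFF_NORMED); print("pick",r.max(),np.unravel_index(r.argmax(),r.shape))
E
```

```text
tcp_pos: [0.6012, 0.0486, 0.1413]
contact_force: [-0.6, -0.9, -3.1]
finger_gap: 0.115
t 26.68 tcp [0.6012 0.0486 0.1413] slide [ 0.0001  0.     -0.0002] turn [-0.0008  0.0005 -0.    ] F [-0.6054 -0.877  -3.1051] gap 0.115 q7 0.03972530554033074
px dev [[ 0.2559  0.0647]
 [ 0.2764 -0.1158]
 [-0.1367  0.1262]] [[-0.2271 -0.0796]
 [-0.4402  0.4439]]
tri holes 1,2 minus thread xy [[ 0.0003  0.0007 -0.0004]
 [-0.001   0.0015 -0.0016]] abs z [0.1306 0.1294]
0.002834326283711534
pick 0.54710615 (np.int64(7), np.int64(6))
```

```bash
python3 -c "
from plant import *
print(finish_job()); s=sense(); print(s['time'],s['tcp_pos'])"
```

```text
the job is handed in; nothing more can be done
None
the job is handed in; nothing more can be done
```

The groove is cleaned, the pick is back in its hole, and the arm is holding the cover still over the case. However, the pink look-alike pick fell over early in the job. I handed in at about 27 s of the 61 s.

- **Groove:** I ran the pick's tip from the left corner to the right corner at 3 cm/s. It stayed about 2.8 mm below the flange face, going by the robot's pose and the seated height of the pick. The wrist force showed no contact, about 1 N.
- **Pick:** The collar seated at the same height it started from, with a light 3.6 N push. Right after release, both camera views matched the original position (correlation 0.98 and 0.95). A repeat check at the end was weak (0.55, 1 pixel off); I put that down to the arm's shadow on the block, but did not confirm it.
- **Cover:** It is level within about 1 mrad, with its underside about 15 mm above the case. The two holes seen in both views measured 0.8 mm and 1.8 mm from their threads. A third, seen in one view, was within 0.2 pixel. The fourth was hidden behind the gripper and not measured.

**Pink look-alike:** It was standing on its tip about 9 cm from the pick. By the time I had come down to grasp the pick, it was lying on the bench. No contact force was measured, and I had planned about 25 mm of clearance, so I can't say whether the arm touched it or it toppled by itself. I left it where it lay.

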